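# Change a print set-up from the first colour to the second

## Robot

A 6-joint arm with a two-finger parallel gripper is mounted at the origin on a cart in front of the work surface, level with it; the furniture and walls round the work are solid. World frame = base frame: x ahead of the robot, y to its left, z up, the work surface at z = 0. Lengths are in m, angles in rad, forces in N, time in s.
With the tool pointing down it reaches from about 0.4 to 0.925 m from the base axis. Payload 12.5 kg.
Tool frame: the origin (TCP) lies at the very end of the fingers, on their centre line; the grasp point (between the pads) lies 19 mm behind it; z points along the fingers, y is the line along which they close (so a half turn about z gives the same grasp; the last joint's range is limited). The gripper opens to 95 mm and grips with 3 to 60 N. Pads are 20 mm wide; open, the fingers measure 119 mm over their backs; the gripper's body (75 mm by 180 mm) begins 59 mm behind the grasp point.
Start: joints at [-0.106, 0.491, 1.559, -0, 1.092, -0.106], TCP at [0.625, 0, 0.215] pointing down, gripper open.
Joint ranges: [-3.1, 3.1], [-0.84, 2.19], [0.05, 2.79], [-1.13, 4.28], [0.06, 2.93], [-2.69, 2.69]. Speed limits (rad/s): [2.22, 2.22, 2.79, 3.14, 3.14, 3.14].

## Interface

Orientations are given as a unit quaternion [x, y, z, w].
In Python, from plant import ctrl, vision gives the robot as it stands. The module is installed in compiled form; this text tells all that it offers.
- The arm moves only by the tool play_rows, never from a script. Its argument "commands" is a list of rows, each a list of 7 numbers: the shift along the tool's x, y, z in units of 25 mm (1.0 is 25 mm), then the turn, a rotation vector about the tool's x, y, z in units of 6 degrees (1.0 is 6 degrees), then the finger opening in mm, from 0 to 95.1. A call has 1 to 10 rows; each row is the pose to reach, as a shift and turn from the pose commanded when the call began, along the tool's axes at that moment; what a row does not reach only later rows make up. A row lasts 1/12 s, in which the tool goes at most 41.7 mm and 7.16 degrees, less where a joint would pass 70% of its speed; a pose out of reach is approached as far as the arm can. A call with a gripper value outside its range is refused whole. The fingers move at their own pace and stop on an object; the grip force is fixed at half the most. Time passes only in rows, so rows that repeat a pose let the fingers close. It gives the time, the measured TCP pose, the force and the opening at its end, in the units of the state.
- ctrl.state(): the state, without advancing time (a new reading comes with each control period).
- vision.snapshot(name): name is "scene" or "side" or "wrist"; returns the picture (420x560x3 uint8, red, green, blue); there is no depth.
- vision.camera_params(name): a dict with "intrinsics" (3x3 intrinsics, pixels), "R" (3x3) and "t" (3): a world point X has camera coordinates R X + t. Camera axes: x right, y down, z forward; pixel columns grow to the right and rows downward; lengths in m; the calibration is good to about 2 mm. The wrist camera is an equidistant fisheye: a pixel r from the principal point sees the ray r / f radians off the axis. A picture is of the moment at which its call begins: read the wrist's pose just before it. camera_params takes no time and is no camera call; for the wrist camera it gives the pose at the moment of the call.
- ctrl.job_done(): hands the job in, once; it reports no verdict.
The state is a dict: "time": time; "joint_positions": joint angles; "qd": joint speeds; "joint_efforts": joint torques, N m; "eef_pos": TCP position; "ee_rot": TCP orientation; "ft_force": force on the tool from outside, world axes, zero at the start; "ft_torque": the same for the moment, N m; "finger_gap": finger opening in m.
Only numpy, scipy, OpenCV 4.12 (cv2) and the standard library are available. Lean on these libraries where they do the work, as an engineer would, in place of code of your own. Each camera call takes 0.05 s, during which the arm holds its last target. There are 200 camera calls.

## Task

Change this lino print over to its second colour: put the leaf block into the recess of the registration bed and the small ink pot into the well of the inking board, in place of the wave block and the ink tin that are there now. Put the wave block and the tin away in the two tray cells that come free, one in each (no matter which), everything lying flat on the floor of its place. Keep tin and pot upright, and do not disturb the small block in the tray or the brayer on the glass.

Things in the scene. Friction and masses are not known exactly. Their poses are not given: they have to be found in the camera images.
- wave_block_mid (a point): The wave block: wood-mounted lino printing block with wavy pale lines on a brown face, 95 (its x) x 65 (its y) x 20 mm high, 0.1 kg. Starts in the recess of the registration bed. The point is its centre, 10 mm above its underside; z up. Grasp across the 65 mm side.
- leaf_block_mid (a point): The leaf block: wood-mounted lino printing block of the same size as the wave block, 95 (its x) x 65 (its y) x 20 mm high, 0.1 kg, with a leaf outlined in pale lines on its dark brown face. Starts in one of the tray's cells. The point is its centre, 10 mm above its underside; z up. Either way round is right.
- ink_tin_mid (a point): The ink tin: round tin with press lid, 68 mm diameter, 50 mm high, 0.22 kg. Starts in the well of the inking board. The point is its centre, 25 mm above its underside; z up.
- ink_pot_mid (a point): The small ink pot: round pot with a screw lid, narrower than the tin, 58 mm diameter, 50 mm high, 0.09 kg. Starts in one of the tray's cells. The point is its centre, 25 mm above its underside; z up.
- small_block_mid (a point): The small block: 60 x 75 x 20 mm lino block in the remaining tray cell. Not part of this print; it stays in its cell. The point is its centre, 10 mm above its underside.
- bed: Registration bed, fixed: pale wooden board 165 (x) x 130 (y) mm on feet, top 18 mm above its origin, with a central recess 106 (x) x 76 (y) mm, 8 mm deep, chamfered rim, floor 10 mm above the origin; a block in it stands out by 12 mm. Three thin paper stops, 3 mm high, on its far (+x) edge. Origin under the centre of the recess, at bench height; x along the recess's long side.
- inking_board: Inking board, fixed: wooden board 150 (x) x 250 (y) mm on feet, top 18 mm above its origin, with a round well, 78 mm diameter, 8 mm deep, floor 10 mm above the origin, and a glass slab beside it (57 to 187 mm along -y, top 23 mm high). Origin under the centre of the well, at bench height; -y towards the slab.
- tray: Shallow wooden tray, fixed, 296 (x) x 117 (y) x 13 mm, three equal open cells along x, centres at x = -97, 0, +97 mm, each 92 (x) x 107 (y) mm; floor 5 mm, wall tops 13 mm above bench, walls 5 mm thick. Starts full: leaf block, ink pot, small block in any order, blocks' long sides along y. Origin under its centre, at bench height. The bench 50 mm around robot-frame x 0.45, y -0.07 m is bare.
- brayer: Brayer (ink roller), 188 x 86 x 33 mm, lying across the glass slab of the inking board; stays there. Origin at the centre of its underside.
Not all that is in view belongs to the job. What is shaped like the part that bears wave_block_mid but blue or red is not meant.

How it is judged:
At the end, for the whole second after the job is handed in: Leaf block flat on the floor of the bed recess (within 12 mm, 0.2 rad), ink pot on the floor of the well (within 15 mm), wave block and ink tin flat on the floors of tray cells; heights within 3 mm, tilt under 0.06 rad; all released and at rest (x of leaf_block_mid in the frame of bed between -0.012 and 0.012 m and y of leaf_block_mid in the frame of bed between -0.012 and 0.012 m and z of leaf_block_mid in the frame of bed between 0.017 and 0.023 m and angle between each of leaf_block_mid, ink_pot_mid, wave_block_mid, ink_tin_mid's own z axis and vertical below 0.06 rad and linear speed of each of leaf_block, ink_pot, wave_block, ink_tin below 0.02 m/s and angle between the x axis of leaf_block_mid and the x axis of bed, either way round below 0.2 rad and x of ink_pot_mid in the frame of inking_board between -0.015 and 0.015 m and y of ink_pot_mid in the frame of inking_board between -0.015 and 0.015 m and z of ink_pot_mid in the frame of inking_board between 0.032 and 0.038 m and x of wave_block_mid in the frame of tray between -0.13 and 0.13 m and y of wave_block_mid in the frame of tray between -0.025 and 0.025 m and z of wave_block_mid in the frame of tray between 0.012 and 0.018 m and x of ink_tin_mid in the frame of tray between -0.13 and 0.13 m and y of ink_tin_mid in the frame of tray between -0.025 and 0.025 m and z of ink_tin_mid in the frame of tray between 0.027 and 0.033 m); the robot touches nothing.
It fails at once if the small block or the brayer is moved by more than 20 mm (distance of any of small_block_mid, brayer from where it was at the start of the episode above 0.02 m).
It fails at once if the tin or the pot is tipped by more than 0.6 rad (angle between any of ink_tin_mid, ink_pot_mid's own z axis and vertical above 0.6 rad).
It also fails if it takes over 112 s, if anything falls off the work surface, if the arm or the gripper's body presses on something with over 40 N, if the wrist force passes 120 N, or if a joint passes its speed limit or range.

## Working session

There is one attempt and no reset: what is moved stays moved. The work goes in short steps, Python scripts to look and compute and a tool call to move; the robot and the scene stay as the last step left them, time stands still between calls to the robot, and variables do not carry over. Pictures are saved under pics/ and viewed, on a budget of 14 in all, crops included, one or two more only if the job needs it, and the job is handed in when it is done.

Besides the shell and the picture viewer there is one more tool, called after "Call:" as a command line: name --pt "numbers of a row" for each row, then --argument value for the rest. play_rows: Moves the arm, as the interface text tells. Its arguments: {"type":"object","properties":{"commands":{"type":"array"}},"required":["commands"]}

```bash
mkdir -p pics; ls
python3 - <<'E'
from plant import ctrl, vision
import cv2
s=ctrl.state(); print(s['time'],s['eef_pos'],s['ee_rot'],s['finger_gap'],s['ft_force'])
for n in ["scene","side","wrist"]:
    p=vision.camera_params(n); print(n,p)
    cv2.imwrite(f'pics/{n}0.png',vision.snapshot(n)[:,:,::-1])
E
```

```text
pics
0.0 [6.24736047e-01 4.70881481e-05 2.14053342e-01] [ 7.07112914e-01  7.07100413e-01 -3.65244932e-04 -4.47313094e-04] 0.09516199270295919 [ 0.33780965  0.16064616 -0.56171856]
scene {'intrinsics': array([[521.8728753 ,   0.        , 273.56577229],
       [  0.        , 521.8728753 , 207.45689333],
       [  0.        ,   0.        ,   1.        ]]), 'R': array([[ 0.90979108, -0.414925  , -0.01083688],
       [-0.31859335, -0.68135719, -0.65897698],
       [ 0.26604223,  0.60298393, -0.75208504]]), 't': array([-0.55800271,  0.02028004,  1.66850489])}
side {'intrinsics': array([[471.02760249,   0.        , 280.87238553],
       [  0.        , 471.02760249, 209.70858108],
       [  0.        ,   0.        ,   1.        ]]), 'R': array([[-0.92512023,  0.3789121 , -0.0240454 ],
       [ 0.20834479,  0.45369246, -0.86646154],
       [-0.31740355, -0.80659083, -0.49866444]]), 't': array([0.56915436, 0.07822372, 1.59350882])}
wrist {'intrinsics': array([[325.1922621 ,   0.        , 282.23438506],
       [  0.        , 325.1922621 , 208.39645657],
       [  0.        ,   0.        ,   1.        ]]), 'R': array([[ 9.99999630e-01, -3.93225109e-04, -7.65744421e-04],
       [-1.67685628e-04, -9.61509740e-01,  2.74770798e-01],
       [-8.44317496e-04, -2.74770568e-01, -9.61509450e-01]]), 't': array([-0.62378458, -0.03192312,  0.39115959])}
```

View pics/scene0.png

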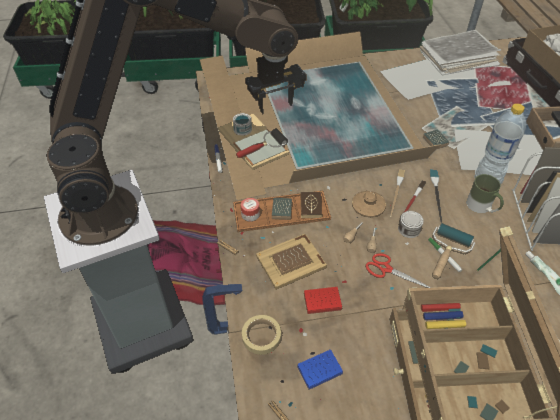

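View pics/wrist0.png

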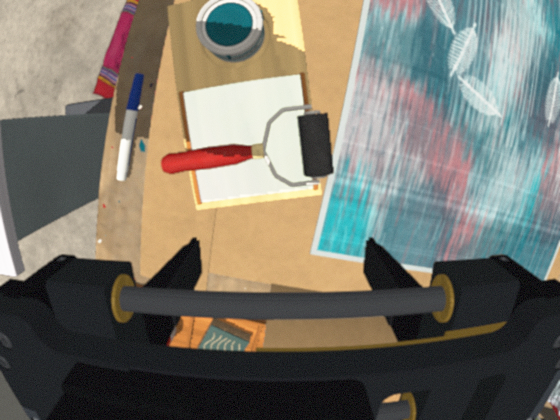

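View pics/side0.png

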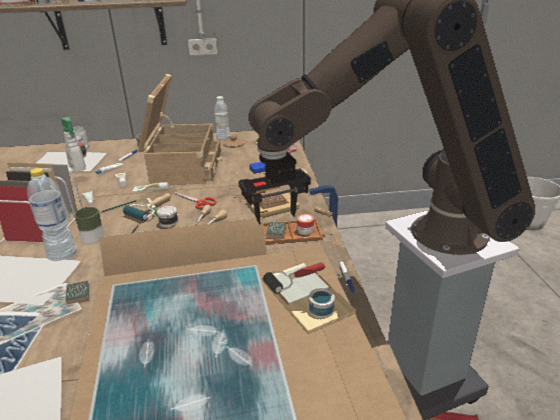

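```bash
cat > h.py <<'E'
import numpy as np, cv2
from plant import ctrl, vision
from scipy.spatial.transform import Rotation as Ro
def ray(p,uv):
    K,R,t=p['intrinsics'],p['R'],p['t']; uv=np.atleast_2d(uv).astype(float)
    d=(uv-K[:2,2])/[K[0,0],K[1,1]]
    if p.get('fish'):
        r=np.linalg.norm(d,axis=1,keepdims=True)+1e-12; d=np.c_[d/r*np.sin(r),np.cos(r)]
    else: d=np.c_[d,np.ones(len(d))]
    return -R.T@t, d@R
def topl(p,uv,z):
    c,d=ray(p,uv); return c+d*((z-c[2])/d[:,2])[:,None]
def proj(p,X):
    K=p['intrinsics']; Xc=np.atleast_2d(X)@p['R'].T+p['t']
    if p.get('fish'):
        rho=np.linalg.norm(Xc[:,:2],axis=1,keepdims=True); th=np.arctan2(rho,Xc[:,2:]); q=Xc[:,:2]/(rho+1e-12)*th
    else: q=Xc[:,:2]/Xc[:,2:]
    return q*[K[0,0],K[1,1]]+K[:2,2]
def cam(n):
    p=dict(vision.camera_params(n)); p['fish']=n=='wrist'; return p
def top(img,p,z,x0,x1,y0,y1,s):
    # orthographic rectification onto plane z: column = (x-x0)/s, row=(y1-y)/s
    xs=np.arange(x0,x1,s); ys=np.arange(y1,y0,-s); X,Y=np.meshgrid(xs,ys)
    uv=proj(p,np.c_[X.ravel(),Y.ravel(),np.full(X.size,z)]).astype(np.float32)
    return cv2.remap(img,uv[:,0].reshape(X.shape),uv[:,1].reshape(X.shape),cv2.INTER_LINEAR)
def shot(n,name):
    s=ctrl.state(); p=cam(n); im=vision.snapshot(n)[:,:,::-1].copy(); cv2.imwrite(f'pics/{name}.png',im); np.save(f'pics/{name}.npy',p,allow_pickle=True); return s,p,im
def load(name): return np.load(f'pics/{name}.npy',allow_pickle=True).item(), cv2.imread(f'pics/{name}.png')
E
python3 - <<'E'
from h import *
p=cam('scene'); im=cv2.imread('pics/scene0.png')
print({k:topl(p,uv,z)[0].round(3) for k,uv,z in [('wave',(293,260),.03),('pot',(250,205),.055),('small',(283,207),.025),('leaf',(312,203),.025),('tin',(242,120),.06)]})
t=top(im,p,.02,.38,.88,-.35,.45,.001); 
t=np.rot90(t) # columns: y decreasing? 
cv2.imwrite('pics/top0.png',np.ascontiguousarray(t)[:, :])
print(t.shape)
E
```

```text
{'wave': array([ 0.473, -0.443,  0.03 ]), 'pot': array([ 0.435, -0.216,  0.055]), 'small': array([ 0.536, -0.243,  0.025]), 'leaf': array([ 0.626, -0.266,  0.025]), 'tin': array([0.566, 0.168, 0.06 ])}
(500, 800, 3)
```

View pics/top0.png

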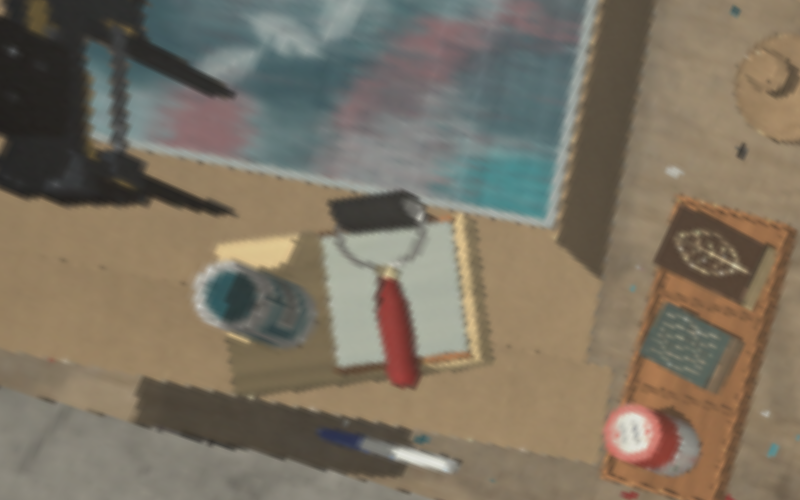

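Call:
play_rows --pt "-14.4 -5 -1.6 0 0 0 95" --pt "-14.4 -5 -1.6 0 0 0 95" --pt "-14.4 -5 -1.6 0 0 0 95" --pt "-14.4 -5 -1.6 0 0 0 95" --pt "-14.4 -5 -1.6 0 0 0 95" --pt "-14.4 -5 -1.6 0 0 0 95" --pt "-14.4 -5 -1.6 0 0 0 95" --pt "-14.4 -5 -1.6 0 0 0 95" --pt "-14.4 -5 -1.6 0 0 0 95" --pt "-14.4 -5 -1.6 0 0 0 95"

```text
time: 0.98
eef_pos: [0.498, -0.3651, 0.2549]
ee_rot: [0.708, 0.706, -0.0, 0.001]
ft_force: [-0.4, -0.5, 1.0]
finger_gap: 0.0949
```

Run:
```python
from h import *
s,p,im=shot('wrist','w1'); print(s['eef_pos'],s['ft_force'],s['time'])
```

```text
[ 0.49795287 -0.36511244  0.25492459] [-0.38098903 -0.50597075  0.96623075] 0.9833
```

Call:
play_rows --pt "-7.2 0 0 0 0 0 95" --pt "-7.2 0 0 0 0 0 95" --pt "-7.2 0 0 0 0 0 95" --pt "-7.2 0 0 0 0 0 95" --pt "-7.2 0 0 0 0 0 95" --pt "-7.2 0 0 0 0 0 95" --pt "-7.2 0 0 0 0 0 95"

```text
time: 1.62
eef_pos: [0.5004, -0.5391, 0.2535]
ee_rot: [0.707, 0.707, 0.0, -0.001]
ft_force: [-0.5, 0.2, -0.7]
finger_gap: 0.0947
```

Run:
```python
from h import *
s,p,im=shot('wrist','w2'); print(s['eef_pos'],s['ft_force'],s['time'],s['joint_positions'])
_,a=load('w1')
cv2.imwrite('pics/w12.png',np.vstack([a[:265],im[:265]]))
```

```text
[ 0.50037421 -0.5391496   0.25351888] [-0.54388046  0.20455941 -0.73269108] 1.6167 [-9.12549427e-01  6.30943826e-01  1.19423337e+00  4.34782421e-04
  1.31821057e+00 -9.12503756e-01]
```

View pics/w12.png

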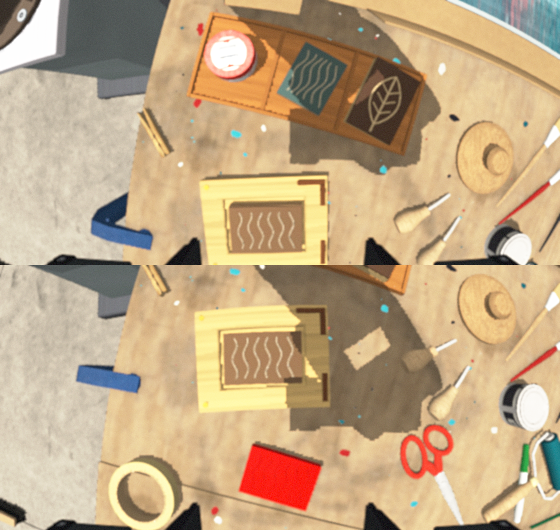

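```bash
cat > meas.py <<'E'
from h import *
def rect(mask,x0,y1,s):
    cs,_=cv2.findContours(mask,cv2.RETR_EXTERNAL,cv2.CHAIN_APPROX_NONE)
    out=[]
    for c in sorted(cs,key=cv2.contourArea)[::-1][:3]:
        (u,v),(w,h),a=cv2.minAreaRect(c)
        b=cv2.boxPoints(((u,v),(w,h),a)); P=np.c_[x0+b[:,0]*s,y1-b[:,1]*s]
        e=[P[1]-P[0],P[2]-P[1]]; L=[np.linalg.norm(k) for k in e]; k=e[int(np.argmax(L))]
        out.append((P.mean(0).round(4),np.round(sorted(L),4),round((np.degrees(np.arctan2(k[1],k[0]))+90)%180-90,1)))
    return out
E
python3 - <<'E'
from meas import *
s=.0005
p2,w2=load('w2'); p1,w1=load('w1')
A=top(w2,p2,.03,.38,.58,-.54,-.34,s); B=top(w1,p1,.025,.38,.70,-.36,-.14,s)
hsv=cv2.cvtColor(A,cv2.COLOR_BGR2HSV); 
print('A centre',A[190:210,150:220].reshape(-1,3).mean(0),hsv[200,150:220:10])
hb=cv2.cvtColor(B,cv2.COLOR_BGR2HSV)
print('leaf hsv',[hb[int((-.14+.266)/s)+d,int((.626-.38)/s)+e].tolist() for d,e in((0,0),(40,0),(-30,20),(20,-40))])
print('tray hsv',[hb[r,c].tolist() for r,c in((200,300),(60,60))])
cv2.imwrite('pics/r1.png',np.vstack([cv2.copyMakeBorder(A,0,0,0,B.shape[1]-A.shape[1],0),B])[:,:640]); print(A.shape,B.shape)
E
```

```text
A centre [107.22142857 144.945      183.76642857] [[ 14 109 182]
 [ 14 112 177]
 [ 14 124 175]
 [ 16  94 199]
 [ 14 122 173]
 [ 14 108 182]
 [ 15 105 177]]
leaf hsv [[18, 94, 139], [17, 96, 119], [15, 102, 85], [18, 94, 133]]
tray hsv [[21, 45, 118], [14, 178, 199]]
(400, 400, 3) (440, 640, 3)
```

Run:
```python
import cv2
i=cv2.imread('pics/r1.png'); print(i.shape); cv2.imwrite('pics/r1s.png',cv2.resize(i,None,fx=.71,fy=.71,interpolation=cv2.INTER_AREA))
```

```text
(840, 640, 3)
```

View pics/r1s.png

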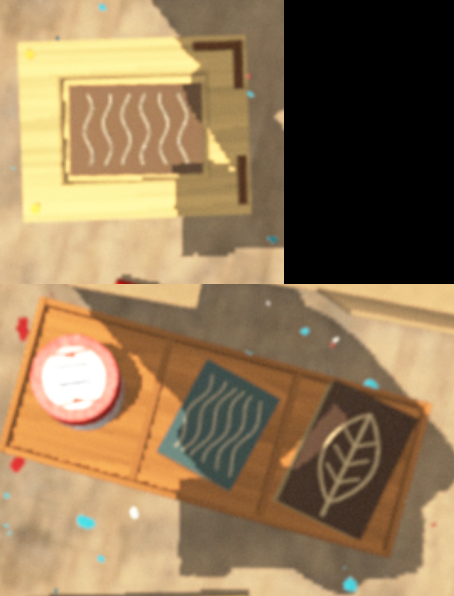

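Run:
```python
from meas import *
s=.0005
p2,w2=load('w2'); p1,w1=load('w1')
k=np.ones((9,9),np.uint8)
A=top(w2,p2,.03,.38,.58,-.54,-.34,s); B=top(w1,p1,.025,.38,.70,-.36,-.14,s); T=top(w1,p1,.013,.38,.70,-.36,-.14,s);D=top(w2,p2,.018,.38,.58,-.54,-.34,s); P=top(w1,p1,.055,.38,.70,-.36,-.14,s)
def m(I,lo,hi,cl=9):
    h=cv2.cvtColor(I,cv2.COLOR_BGR2HSV); q=cv2.inRange(h,np.array(lo),np.array(hi)); q=cv2.morphologyEx(q,cv2.MORPH_CLOSE,np.ones((cl,cl),np.uint8)); return cv2.morphologyEx(q,cv2.MORPH_OPEN,k)
print('tray',rect(m(T,(5,130,30),(20,255,255),41),.38,-.14,s)[:1])
ml=m(B,(0,20,0),(179,165,128)); ml[:,:380]=0
# keep off the tray walls (more saturated)
print('leaf',rect(ml,.38,-.14,s))
mw=m(A,(5,70,90),(19,140,215)); print('wave',rect(mw,.38,-.34,s))
print('bed',rect(m(D,(19,80,0),(32,255,255),41),.38,-.34,s)[:1])
mp=m(P,(0,90,120),(179,255,255),3); hp=cv2.cvtColor(P,cv2.COLOR_BGR2HSV)
red=((hp[...,0]>172)|(hp[...,0]<7))&(hp[...,1]>80); red=red.astype(np.uint8)*255; red=cv2.morphologyEx(red,cv2.MORPH_CLOSE,np.ones((61,61),np.uint8)); red=cv2.morphologyEx(red,cv2.MORPH_OPEN,np.ones((21,21),np.uint8))
print('pot',rect(red,.38,-.14,s)[:1])
v=np.vstack([np.hstack([mw,np.zeros((400,240),np.uint8)]),ml]); c=np.vstack([np.hstack([A,np.zeros((400,240,3),np.uint8)]),B]); c[v>0]=(0.5*c[v>0]+[0,127,0]).astype(np.uint8); c[400:][red>0]=(0,0,200)
cv2.imwrite('pics/m1.png',cv2.resize(c,None,fx=.71,fy=.71))
```

```text
tray [(array([ 0.5256, -0.233 ], dtype=float32), array([0.1393, 0.3157], dtype=float32), np.float32(-12.5))]
leaf [(array([ 0.6234, -0.2292], dtype=float32), array([0.1038, 0.1833], dtype=float32), np.float32(-87.2)), (array([ 0.6231, -0.3314], dtype=float32), array([0.0491, 0.1062], dtype=float32), np.float32(1.8)), (array([ 0.687 , -0.2615], dtype=float32), array([0.025, 0.043], dtype=float32), np.float32(-90.0))]
wave [(array([ 0.501 , -0.4398], dtype=float32), array([0.157 , 0.1995], dtype=float32), np.float32(-90.0)), (array([ 0.4032, -0.3548], dtype=float32), array([0.0295, 0.0465], dtype=float32), np.float32(0.0)), (array([ 0.387, -0.465], dtype=float32), array([0.014, 0.044], dtype=float32), np.float32(-90.0))]
bed [(array([ 0.4798, -0.4398], dtype=float32), array([0.1995, 0.1995], dtype=float32), np.float32(-90.0))]
pot [(array([ 0.438 , -0.2142], dtype=float32), array([0.0575, 0.059 ], dtype=float32), np.float32(0.0))]
```

Run:
```python
from h import *
g=.0005/.71
def f(name,px,r0,x0,y1,z0,z):
    p,_=load(name); px=np.array(px,float); X=np.c_[x0+px[:,0]*g,y1-(px[:,1]-r0)*g,np.full(len(px),z0)]
    Q=topl(p,proj(p,X),z); e=np.diff(np.vstack([Q,Q[:1]]),axis=0)[:,:2]; print(Q.mean(0).round(4),np.linalg.norm(e,axis=1).round(4),np.degrees(np.arctan2(e[:,1],e[:,0])).round(1))
f('w2',[(18,40),(243,36),(251,214),(24,222)],0,.38,-.34,.03,.018)
f('w2',[(69,86),(205,84),(208,173),(73,177)],0,.38,-.34,.03,.03)
f('w1',[(43,298),(431,403),(387,556),(4,450)],284,.38,-.14,.025,.013)
f('w1',[(330,383),(417,412),(362,540),(275,500)],284,.38,-.14,.025,.025)
```

```text
[ 0.4736 -0.4291  0.018 ] [0.1633 0.1293 0.1648 0.1321] [   1.   -87.4 -178.    91.9]
[ 0.4777 -0.4315  0.03  ] [0.0958 0.0627 0.0951 0.0641] [   0.8  -88.1 -178.3   92.5]
[ 0.5333 -0.2391  0.013 ] [0.2916 0.1155 0.2883 0.1138] [ -15.1 -106.   164.5   75.6]
[ 0.6237 -0.2631  0.025 ] [0.0646 0.0981 0.0674 0.091 ] [ -18.4 -113.3  155.3   64.8]
```

Call:
play_rows --pt "4.34 -0.88 5.4 0 0 14.7 90" --pt "4.34 -0.88 5.4 0 0 14.7 90" --pt "4.34 -0.88 5.4 0 0 14.7 90" --pt "4.34 -0.88 5.4 0 0 14.7 90" --pt "4.34 -0.88 5.4 0 0 14.7 90" --pt "4.34 -0.88 5.4 0 0 14.7 90" --pt "4.34 -0.88 5.4 0 0 14.7 90" --pt "4.34 -0.88 5.4 0 0 14.7 90" --pt "4.34 -0.88 5.4 0 0 14.7 90" --pt "4.34 -0.88 5.4 0 0 14.7 90"

```text
time: 2.5
eef_pos: [0.4787, -0.4294, 0.1204]
ee_rot: [0.988, 0.158, 0.0, 0.0]
ft_force: [-0.8, -0.0, -0.0]
finger_gap: 0.09
```

```bash
cat >> h.py <<'E'
def st():
    s=ctrl.state(); R=Ro.from_quat(s['ee_rot']).as_matrix(); print('t',round(s['time'],2),'tcp',np.round(s['eef_pos'],4),'xdir',round(np.degrees(np.arctan2(R[1,0],R[0,0])),2),'tilt',np.degrees(np.arccos(-R[2,2])).round(2),'q6',round(s['joint_positions'][5],2),'gap',round(s['finger_gap'],4),'f',np.round(s['ft_force'],1)); return s,R
def go(x,y,z,yaw):
    "shift/turn in move units to reach TCP x,y,z with tool-x heading yaw (deg)"
    s,R=st(); d=R.T@(np.array([x,y,z])-s['eef_pos'])/.025
    c,n=np.cos(np.radians(yaw)),np.sin(np.radians(yaw)); G=np.array([[c,n,0],[n,-c,0],[0,0,-1.]])
    print('->',d.round(2),(np.degrees(Ro.from_matrix(R.T@G).as_rotvec())/6).round(2))
E
python3 - <<'E'
from h import *
go(.4777,-.4315,.12,1.8)
E
```

```text
t 2.5 tcp [ 0.4787 -0.4294  0.1204] xdir 18.13 tilt 0.03 q6 0.42 gap 0.09 f [-0.8 -0.  -0. ]
-> [-0.06  0.07  0.02] [ 0.   -0.    2.72]
```

Call:
play_rows --pt "-0.06 0.07 1 0 0 2.72 90" --pt "-0.06 0.07 2 0 0 2.72 90" --pt "-0.06 0.07 2.5 0 0 2.72 90" --pt "-0.06 0.07 3 0 0 2.72 90" --pt "-0.06 0.07 3.5 0 0 2.72 90" --pt "-0.06 0.07 3.98 0 0 2.72 90" --pt "-0.06 0.07 3.98 0 0 2.72 90" --pt "-0.06 0.07 3.98 0 0 2.72 90"

```text
time: 3.17
eef_pos: [0.4774, -0.4333, 0.0198]
ee_rot: [1.0, 0.019, 0.0, -0.0]
ft_force: [-0.5, 0.4, 0.1]
finger_gap: 0.0899
```

Run:
```python
from h import *
go(.4777,-.4315,.0205,1.8)
```

```text
t 3.17 tcp [ 0.4774 -0.4333  0.0198] xdir 2.14 tilt 0.0 q6 0.69 gap 0.0899 f [-0.5  0.4  0.1]
-> [ 0.02 -0.07 -0.03] [-0.   -0.    0.06]
```

Call:
play_rows --pt "0 -0.07 -0.03 0 0 0 55" --pt "0 -0.07 -0.03 0 0 0 55" --pt "0 -0.07 -0.03 0 0 0 55" --pt "0 -0.07 -0.03 0 0 0 55" --pt "0 -0.07 -0.03 0 0 0 55" --pt "0 -0.07 -0.03 0 0 0 55"

```text
time: 3.67
eef_pos: [0.4771, -0.4318, 0.0211]
ee_rot: [1.0, 0.018, 0.0, 0.0]
ft_force: [0.1, 2.0, 2.1]
finger_gap: 0.0647
```

Call:
play_rows --pt "0 0 -1 0 0 0 55" --pt "0 0 -2.5 0 0 0 55" --pt "0 0 -4 0 0 0 55" --pt "-0.56 -14.5 -4 0 0 -14.7 55" --pt "-0.56 -14.5 -4 0 0 -14.7 55" --pt "-0.56 -14.5 -4 0 0 -14.7 55" --pt "-0.56 -14.5 -4 0 0 -14.7 55" --pt "-0.56 -14.5 -4 0 0 -14.7 55" --pt "-0.56 -14.5 -4 0 0 -14.7 55" --pt "-0.56 -14.5 -4 0 0 -14.7 55"

```text
time: 4.5
eef_pos: [0.4548, -0.1393, 0.121]
ee_rot: [0.897, 0.442, 0.0, 0.0]
ft_force: [0.6, -0.0, -0.9]
finger_gap: 0.0647
```

Run:
```python
from h import *
go(.45,-.07,.06,90)
```

```text
t 4.5 tcp [ 0.4548 -0.1393  0.121 ] xdir 52.52 tilt 0.02 q6 0.22 gap 0.0647 f [ 0.6 -0.  -0.9]
-> [ 2.08 -1.84  2.44] [ 0.    0.   -6.25]
```

Call:
play_rows --pt "2.08 -1.84 0 0 0 -6.25 55" --pt "2.08 -1.84 0 0 0 -6.25 55" --pt "2.08 -1.84 1 0 0 -6.25 55" --pt "2.08 -1.84 2 0 0 -6.25 55" --pt "2.08 -1.84 3 0 0 -6.25 55" --pt "2.08 -1.84 3.7 0 0 -6.25 55" --pt "2.08 -1.84 4 0 0 -6.25 55" --pt "2.08 -1.84 4.2 0 0 -6.25 55" --pt "2.08 -1.84 4.28 0 0 -6.25 55" --pt "2.08 -1.84 4.28 0 0 -6.25 55"

```text
time: 5.33
eef_pos: [0.4511, -0.0719, 0.0142]
ee_rot: [0.709, 0.705, 0.0, 0.0]
ft_force: [-0.7, 0.4, -1.2]
finger_gap: 0.0648
```

Call:
play_rows --pt "0 0 0.1 0 0 0 55" --pt "0 0 0.1 0 0 0 55" --pt "0 0 0.1 0 0 0 85" --pt "0 0 0.1 0 0 0 85" --pt "0 0 0.1 0 0 0 85" --pt "0 0 -1 0 0 0 85" --pt "0 0 -3 0 0 0 85" --pt "0 0 -5 0 0 0 85" --pt "0 0 -5 0 0 0 85"

```text
time: 6.08
eef_pos: [0.4519, -0.072, 0.1433]
ee_rot: [0.709, 0.705, 0.001, 0.002]
ft_force: [0.6, 0.1, 0.6]
finger_gap: 0.0854
```

Run:
```python
from h import *
go(.6237,-.2631,.12,67)
```

```text
t 6.08 tcp [ 0.4519 -0.072   0.1433] xdir 89.7 tilt 0.3 q6 -0.3 gap 0.0854 f [0.6 0.1 0.6]
-> [-7.61  6.91  0.98] [0.05 0.   3.78]
```

Call:
play_rows --pt "-7.61 6.91 1 0 0 3.78 80" --pt "-7.61 6.91 1 0 0 3.78 80" --pt "-7.61 6.91 1 0 0 3.78 80" --pt "-7.61 6.91 1 0 0 3.78 80" --pt "-7.61 6.91 1 0 0 3.78 80" --pt "-7.61 6.91 1 0 0 3.78 80" --pt "-7.61 6.91 1 0 0 3.78 80" --pt "-7.61 6.91 1 0 0 3.78 80" --pt "-7.61 6.91 1 0 0 3.78 80"

```text
time: 6.83
eef_pos: [0.6219, -0.2625, 0.1133]
ee_rot: [0.834, 0.552, -0.0, -0.001]
ft_force: [-0.1, 0.1, -0.2]
finger_gap: 0.08
```

Run:
```python
from h import *
go(.6237,-.2631,.0155,67)
```

```text
t 6.83 tcp [ 0.6219 -0.2625  0.1133] xdir 66.99 tilt 0.08 q6 -0.1 gap 0.08 f [-0.1  0.1 -0.2]
-> [0.   0.08 3.91] [-0.01 -0.   -0.  ]
```

Call:
play_rows --pt "0 0.04 1 0 0 0 80" --pt "0 0.04 2 0 0 0 80" --pt "0 0.04 3 0 0 0 80" --pt "0 0.04 3.5 0 0 0 80" --pt "0 0.04 3.7 0 0 0 80" --pt "0 0.04 3.7 0 0 0 80" --pt "0 0.04 3.7 0 0 0 80"

```text
time: 7.42
eef_pos: [0.6239, -0.2631, 0.0226]
ee_rot: [0.834, 0.552, 0.0, 0.001]
ft_force: [0.8, -0.5, 0.3]
finger_gap: 0.0803
```

Run:
```python
from h import *
go(.6237,-.2631,.0155,67)
s,p,im=shot('wrist','w3'); cv2.imwrite('pics/w3c.png',cv2.resize(im[140:420,100:460],None,fx=2,fy=2))
```

```text
t 7.42 tcp [ 0.6239 -0.2631  0.0226] xdir 67.04 tilt 0.07 q6 -0.1 gap 0.0803 f [ 0.8 -0.5  0.3]
-> [-0.   -0.01  0.29] [0.01 0.   0.01]
```

View pics/w3c.png

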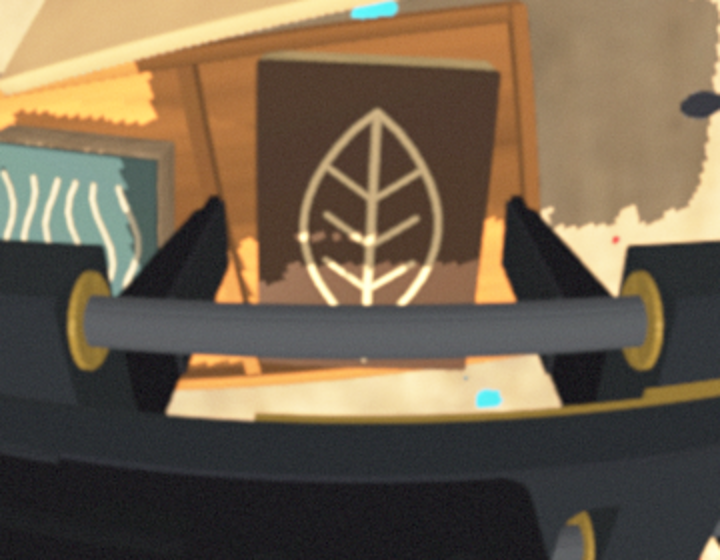

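Call:
play_rows --pt "0 0 0.26 0 0 0 80" --pt "0 0 0.26 0 0 0 80" --pt "0 0 0.26 0 0 0 55" --pt "0 0 0.26 0 0 0 55" --pt "0 0 0.26 0 0 0 55" --pt "0 0 0.26 0 0 0 55" --pt "0 0 0.26 0 0 0 55"

```text
time: 8.05
eef_pos: [0.6237, -0.2634, 0.0151]
ee_rot: [0.834, 0.552, 0.0, 0.0]
ft_force: [0.2, -0.1, 2.0]
finger_gap: 0.0648
```

Run:
```python
from h import *
go(.4736,-.429,.12,1.9)
```

```text
t 8.05 tcp [ 0.6237 -0.2634  0.0151] xdir 67.02 tilt 0.03 q6 -0.1 gap 0.0648 f [ 0.2 -0.1  2. ]
-> [-8.44 -2.94 -4.2 ] [ 0.   -0.   10.85]
```

Call:
play_rows --pt "0 0 -1 0 0 0 55" --pt "0 0 -2.5 0 0 0 55" --pt "0 0 -4.2 0 0 0 55" --pt "-8.44 -2.94 -4.2 0 0 10.85 55" --pt "-8.44 -2.94 -4.2 0 0 10.85 55" --pt "-8.44 -2.94 -4.2 0 0 10.85 55" --pt "-8.44 -2.94 -4.2 0 0 10.85 55" --pt "-8.44 -2.94 -4.2 0 0 10.85 55" --pt "-8.44 -2.94 -4.2 0 0 10.85 55" --pt "-8.44 -2.94 -4.2 0 0 10.85 55"

```text
time: 8.88
eef_pos: [0.4706, -0.4318, 0.1198]
ee_rot: [0.99, 0.142, -0.0, 0.0]
ft_force: [-0.5, -0.0, -0.2]
finger_gap: 0.065
```

Call:
play_rows --pt "0 0 0 0 0 0 55" --pt "0 0 0 0 0 0 55"

```text
time: 9.05
eef_pos: [0.4734, -0.4288, 0.1198]
ee_rot: [0.989, 0.149, -0.0, -0.0]
ft_force: [1.2, 0.3, -0.4]
finger_gap: 0.0649
```

Run:
```python
from h import *
go(.4736,-.429,.0385,1.9)
```

```text
t 9.05 tcp [ 0.4734 -0.4288  0.1198] xdir 17.09 tilt 0.02 q6 0.43 gap 0.0649 f [ 1.2  0.3 -0.4]
-> [0.01 0.01 3.25] [-0.    0.    2.53]
```

Call:
play_rows --pt "0.03 0.03 1 0 0 2.53 55" --pt "0.03 0.03 2 0 0 2.53 55" --pt "0.03 0.03 2.5 0 0 2.53 55" --pt "0.03 0.03 3.1 0 0 2.53 55" --pt "0.03 0.03 3.25 0 0 2.53 55" --pt "0.03 0.03 3.25 0 0 2.53 55" --pt "0.03 0.03 3.25 0 0 2.53 55"

```text
time: 9.63
eef_pos: [0.4749, -0.4293, 0.0392]
ee_rot: [1.0, 0.017, 0.0, 0.0]
ft_force: [-0.1, -0.7, -0.7]
finger_gap: 0.0652
```

Run:
```python
from h import *
go(.4743,-.4298,.0205,1.9)
shot('scene','s2');shot('side','d2');s,p,im=shot('wrist','w4'); cv2.imwrite('pics/w4c.png',cv2.resize(im[100:380,100:460],None,fx=2,fy=2))
```

```text
t 9.63 tcp [ 0.4749 -0.4293  0.0392] xdir 1.9 tilt 0.03 q6 0.7 gap 0.0652 f [-0.1 -0.7 -0.7]
-> [-0.02  0.02  0.75] [ 0. -0. -0.]
```

View pics/w4c.png

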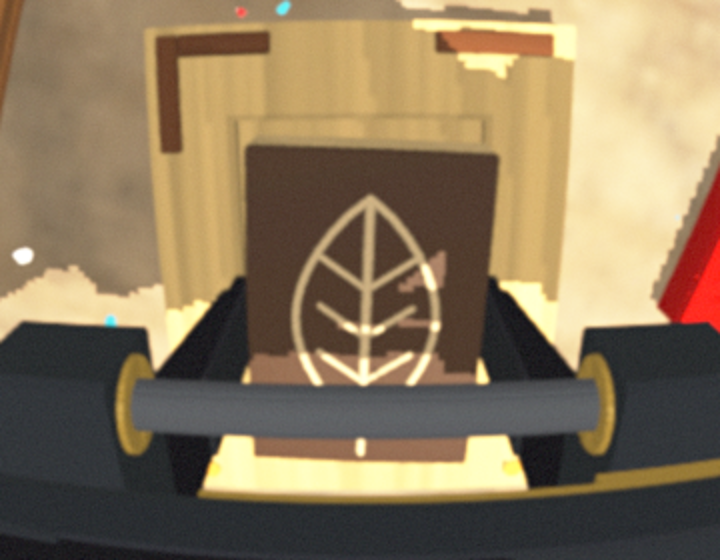

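Run:
```python
from h import *
p,_=load('w4')
f=lambda u,v,z:topl(p,(u/2+100,v/2+100),z)[0].round(4)
print('rim',f(235,118,.018),f(483,118,.018),'block',f(247,146,.049),f(498,155,.049),'bedfar',f(147,28,.018),f(575,25,.018))
```

```text
rim [ 0.5263 -0.39    0.018 ] [ 0.5286 -0.4644  0.018 ] block [ 0.5232 -0.3992  0.049 ] [ 0.5229 -0.463   0.049 ] bedfar [ 0.5539 -0.3623  0.018 ] [ 0.5587 -0.4914  0.018 ]
```

Call:
play_rows --pt "-0.02 -0.05 0.2 0 0 0 55" --pt "-0.02 -0.05 0.4 0 0 0 55" --pt "-0.02 -0.05 0.55 0 0 0 55" --pt "-0.02 -0.05 0.65 0 0 0 55" --pt "-0.02 -0.05 0.7 0 0 0 55" --pt "-0.02 -0.05 0.7 0 0 0 55" --pt "-0.02 -0.05 0.7 0 0 0 55"

```text
time: 10.37
eef_pos: [0.4739, -0.4281, 0.0211]
ee_rot: [1.0, 0.015, 0.0, -0.0]
ft_force: [-0.9, -0.2, -1.0]
finger_gap: 0.0649
```

Call:
play_rows --pt "0 0 0 0 0 0 85" --pt "0 0 0 0 0 0 85" --pt "0 0 0 0 0 0 85" --pt "0 0 -1 0 0 0 85" --pt "0 0 -2.5 0 0 0 85" --pt "0 0 -4 0 0 0 85" --pt "4.3 -20.3 -9 0 0 -14.7 85" --pt "4.3 -20.3 -9 0 0 -14.7 85" --pt "4.3 -20.3 -9 0 0 -14.7 85" --pt "4.3 -20.3 -9 0 0 -14.7 85"

```text
time: 11.2
eef_pos: [0.5026, -0.2671, 0.161]
ee_rot: [0.964, 0.264, 0.0, 0.0]
ft_force: [1.3, -0.4, -0.4]
finger_gap: 0.0848
```

Run:
```python
from h import *
shot('wrist','w5')
go(.566,.08,.25,90)
```

```text
t 11.25 tcp [ 0.5037 -0.2613  0.1628] xdir 31.37 tilt 0.1 q6 0.43 gap 0.0851 f [3.  4.  1.1]
-> [  9.24 -10.36  -3.48] [ 0.01 -0.01 -9.77]
```

Call:
play_rows --pt "9.24 -10.36 -3.48 0 0 -9.77 90" --pt "9.24 -10.36 -3.48 0 0 -9.77 90" --pt "9.24 -10.36 -3.48 0 0 -9.77 90" --pt "9.24 -10.36 -3.48 0 0 -9.77 90" --pt "9.24 -10.36 -3.48 0 0 -9.77 90" --pt "9.24 -10.36 -3.48 0 0 -9.77 90" --pt "9.24 -10.36 -3.48 0 0 -9.77 90" --pt "9.24 -10.36 -3.48 0 0 -9.77 90" --pt "9.24 -10.36 -3.48 0 0 -9.77 90" --pt "9.24 -10.36 -3.48 0 0 -9.77 90"

```text
time: 12.08
eef_pos: [0.572, 0.0757, 0.2487]
ee_rot: [0.711, 0.703, 0.001, 0.001]
ft_force: [-0.4, -0.3, -0.9]
finger_gap: 0.0897
```

Call:
play_rows --pt "0 0 0 0 0 0 90" --pt "0 0 0 0 0 0 90"

```text
time: 12.25
eef_pos: [0.5709, 0.0712, 0.247]
ee_rot: [0.714, 0.701, -0.0, -0.0]
ft_force: [0.7, 0.5, -0.0]
finger_gap: 0.0899
```

Run:
```python
from h import *
go(.566,.08,.25,90)
s,p,im=shot('wrist','w6')
T=top(im,p,.06,.46,.68,.06,.28,.0005); B=top(im,p,.018,.46,.68,.06,.28,.0005)
cv2.imwrite('pics/r6.png',cv2.resize(np.hstack([T,B]),None,fx=.9,fy=.9))
```

```text
t 12.25 tcp [0.5709 0.0712 0.247 ] xdir 88.94 tilt 0.02 q6 0.03 gap 0.0899 f [ 0.7  0.5 -0. ]
-> [ 0.35 -0.2  -0.12] [-0.    0.   -0.18]
```

View pics/r6.png

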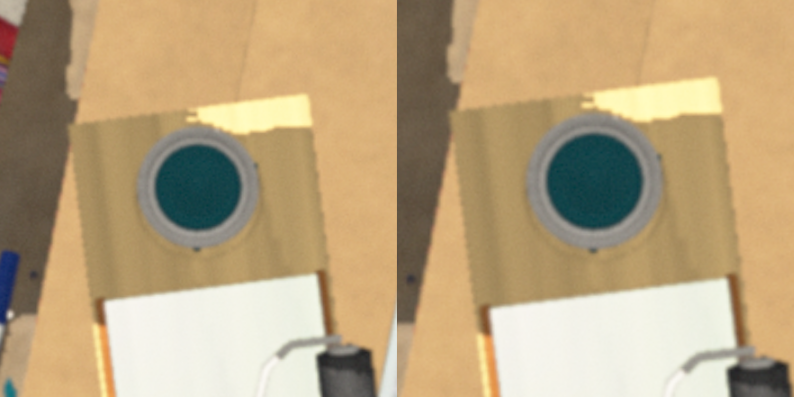

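Call:
play_rows --pt "4.2 -0.11 5 0 0 0 90" --pt "4.2 -0.11 5 0 0 0 90" --pt "4.2 -0.11 5 0 0 0 90" --pt "4.2 -0.11 5 0 0 0 90" --pt "4.2 -0.11 5 0 0 0 90" --pt "4.2 -0.11 5 0 0 0 90" --pt "4.2 -0.11 5 0 0 0 90"

```text
time: 12.88
eef_pos: [0.5709, 0.1754, 0.1228]
ee_rot: [0.714, 0.7, 0.0, 0.0]
ft_force: [-0.3, 0.0, 0.2]
finger_gap: 0.0899
```

Run:
```python
from h import *
go(.570,.1761,.034,89)
```

```text
t 12.88 tcp [0.5709 0.1754 0.1228] xdir 88.9 tilt 0.03 q6 0.21 gap 0.0899 f [-0.3  0.   0.2]
-> [ 0.03 -0.04  3.55] [ 0.01  0.   -0.02]
```

Call:
play_rows --pt "0.03 -0.03 1 0 0 0 90" --pt "0.03 -0.03 2 0 0 0 90" --pt "0.03 -0.03 3 0 0 0 90" --pt "0.03 -0.03 3.5 0 0 0 90" --pt "0.03 -0.03 3.55 0 0 0 90" --pt "0.03 -0.03 3.55 0 0 0 90" --pt "0.03 -0.03 3.55 0 0 0 60" --pt "0.03 -0.03 3.55 0 0 0 60" --pt "0.03 -0.03 3.55 0 0 0 60" --pt "0.03 -0.03 3.55 0 0 0 60"

```text
time: 13.72
eef_pos: [0.57, 0.1775, 0.0344]
ee_rot: [0.713, 0.701, 0.001, 0.0]
ft_force: [3.4, -0.0, 1.9]
finger_gap: 0.0687
```

Call:
play_rows --pt "0 0 0 0 0 0 60" --pt "0 0 -1 0 0 0 60" --pt "0 0 -2 0 0 0 60" --pt "0 0 -3 0 0 0 60" --pt "0 0 -4 0 0 0 60" --pt "0 0 -4 0 0 0 60"

```text
time: 14.22
eef_pos: [0.5712, 0.1778, 0.1378]
ee_rot: [0.713, 0.701, 0.003, 0.002]
ft_force: [0.1, 0.3, -1.9]
finger_gap: 0.0675
```

Run:
```python
from h import *
go(.6272,-.2641,.13,75)
```

```text
t 14.22 tcp [0.5712 0.1778 0.1378] xdir 88.98 tilt 0.37 q6 0.21 gap 0.0675 f [ 0.1  0.3 -1.9]
-> [-17.64   2.55   0.31] [ 0.06 -0.02  2.33]
```

Call:
play_rows --pt "0 0 -2 0 0 0 60" --pt "0 0 -4 0 0 0 60" --pt "-8 1 -4 0 0 1.2 60" --pt "-8 1 -4 0 0 1.2 60" --pt "-8 1 -4 0 0 1.2 60" --pt "-8 1 -4 0 0 1.2 60" --pt "-8 1 -4 0 0 1.2 60" --pt "-17.6 2.55 -4 0 0 2.33 60" --pt "-17.6 2.55 -4 0 0 2.33 60" --pt "-17.6 2.55 -4 0 0 2.33 60"

```text
time: 15.05
eef_pos: [0.6083, -0.1486, 0.2323]
ee_rot: [0.794, 0.608, -0.0, -0.001]
ft_force: [0.8, -0.3, -3.3]
finger_gap: 0.0674
```

Run:
```python
from h import *
go(.6272,-.2641,.22,75)
```

```text
t 15.05 tcp [ 0.6083 -0.1486  0.2323] xdir 74.96 tilt 0.08 q6 -0.08 gap 0.0674 f [ 0.8 -0.3 -3.3]
-> [-4.26  1.93  0.49] [-0.01 -0.   -0.01]
```

Call:
play_rows --pt "-4.26 1.93 0.5 0 0 0 60" --pt "-4.26 1.93 0.5 0 0 0 60" --pt "-4.26 1.93 0.5 0 0 0 60" --pt "-4.26 1.93 2 0 0 0 60" --pt "-4.26 1.93 3.5 0 0 0 60" --pt "-4.26 1.93 4.5 0 0 0 60" --pt "-4.26 1.93 5.5 0 0 0 60" --pt "-4.26 1.93 5.5 0 0 0 60" --pt "-4.26 1.93 5.5 0 0 0 60"

```text
time: 15.8
eef_pos: [0.6271, -0.2617, 0.0943]
ee_rot: [0.793, 0.609, -0.001, -0.002]
ft_force: [0.2, 0.4, -3.0]
finger_gap: 0.0678
```

Run:
```python
from h import *
go(.6272,-.2641,.0295,75)
s,p,im=shot('wrist','w7'); cv2.imwrite('pics/w7c.png',im)
```

```text
t 15.8 tcp [ 0.6271 -0.2617  0.0943] xdir 74.99 tilt 0.2 q6 -0.23 gap 0.0678 f [ 0.2  0.4 -3. ]
-> [-0.09  0.04  2.59] [-0.03 -0.01 -0.  ]
```

View pics/w7c.png

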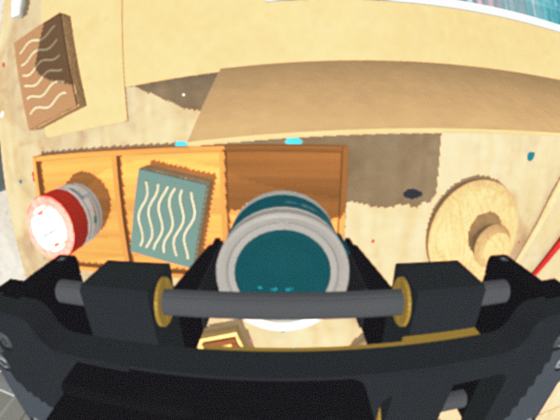

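Call:
play_rows --pt "-0.09 0.02 1 0 0 0 60" --pt "-0.09 0.02 2 0 0 0 60" --pt "-0.09 0.02 2.4 0 0 0 60" --pt "-0.09 0.02 2.55 0 0 0 60" --pt "-0.09 0.02 2.55 0 0 0 60" --pt "-0.09 0.02 2.55 0 0 0 60"

```text
time: 16.35
eef_pos: [0.6284, -0.2647, 0.0338]
ee_rot: [0.793, 0.609, 0.0, 0.001]
ft_force: [0.0, 0.1, -2.4]
finger_gap: 0.0678
```

Call:
play_rows --pt "0 0 0.08 0 0 0 60" --pt "0 0 0.16 0 0 0 60" --pt "0 0 0.16 0 0 0 60" --pt "0 0 0.16 0 0 0 60"

```text
time: 16.68
eef_pos: [0.6283, -0.2647, 0.0292]
ee_rot: [0.793, 0.609, 0.0, 0.001]
ft_force: [1.1, -0.1, 4.6]
finger_gap: 0.0675
```

Call:
play_rows --pt "0 0 0.1 0 0 0 84" --pt "0 0 0.1 0 0 0 84" --pt "0 0 0.1 0 0 0 84" --pt "0 0 -1 0 0 0 84" --pt "0 0 -2 0 0 0 84" --pt "0 0 -3 0 0 0 84" --pt "0 0 -4 0 0 0 84" --pt "0 0 -4 0 0 0 84"

```text
time: 17.35
eef_pos: [0.6293, -0.2653, 0.1333]
ee_rot: [0.793, 0.609, 0.001, 0.003]
ft_force: [1.0, -0.5, 0.2]
finger_gap: 0.0838
```

Run:
```python
from h import *
go(.438,-.2142,.13,75)
```

```text
t 17.35 tcp [ 0.6293 -0.2653  0.1333] xdir 74.99 tilt 0.4 q6 -0.23 gap 0.0838 f [ 1.  -0.5  0.2]
-> [-0.01 -7.92  0.08] [ 0.07  0.02 -0.  ]
```

Call:
play_rows --pt "0 -7.92 0 0 0 0 84" --pt "0 -7.92 0 0 0 0 84" --pt "0 -7.92 0 0 0 0 84" --pt "0 -7.92 0 0 0 0 84" --pt "0 -7.92 0 0 0 0 84" --pt "0 -7.92 0 0 0 0 84" --pt "0 -7.92 0 0 0 0 84"

```text
time: 17.93
eef_pos: [0.4355, -0.213, 0.1284]
ee_rot: [0.794, 0.608, 0.0, 0.0]
ft_force: [0.2, 0.1, 0.7]
finger_gap: 0.0837
```

Run:
```python
from h import *
go(.438,-.2142,.03,75)
```

```text
t 17.93 tcp [ 0.4355 -0.213   0.1284] xdir 74.94 tilt 0.01 q6 -0.33 gap 0.0837 f [0.2 0.1 0.7]
-> [-0.02  0.11  3.94] [ 0.   -0.   -0.01]
```

Call:
play_rows --pt "0 0.08 1 0 0 0 84" --pt "0 0.08 2 0 0 0 84" --pt "0 0.08 3 0 0 0 84" --pt "0 0.08 3.7 0 0 0 84" --pt "0 0.08 3.85 0 0 0 84" --pt "0 0.08 3.85 0 0 0 84" --pt "0 0.08 3.85 0 0 0 50" --pt "0 0.08 3.85 0 0 0 50" --pt "0 0.08 3.85 0 0 0 50" --pt "0 0.08 3.85 0 0 0 50"

```text
time: 18.77
eef_pos: [0.4387, -0.2139, 0.0328]
ee_rot: [0.793, 0.609, 0.0, 0.001]
ft_force: [0.4, 0.6, 0.1]
finger_gap: 0.063
```

Call:
play_rows --pt "0 0 0 0 0 0 50" --pt "0 0 0 0 0 0 50"

```text
time: 18.93
eef_pos: [0.4386, -0.2138, 0.0326]
ee_rot: [0.793, 0.609, 0.0, 0.001]
ft_force: [0.0, 1.1, 7.4]
finger_gap: 0.0577
```

Call:
play_rows --pt "0 0 -1 0 0 0 50" --pt "0 0 -2.5 0 0 0 50" --pt "0 0 -4 0 0 0 50" --pt "11.9 2.2 -6.8 0 0 -1.3 50" --pt "11.9 2.2 -6.8 0 0 -1.3 50" --pt "11.9 2.2 -6.8 0 0 -1.3 50" --pt "11.9 2.2 -6.8 0 0 -1.3 50" --pt "11.9 2.2 -6.8 0 0 -1.3 50" --pt "11.9 2.2 -6.8 0 0 -1.3 50" --pt "11.9 2.2 -6.8 0 0 -1.3 50"

```text
time: 19.77
eef_pos: [0.5609, 0.0449, 0.1985]
ee_rot: [0.75, 0.661, 0.0, 0.0]
ft_force: [0.4, -0.5, -1.7]
finger_gap: 0.0576
```

Call:
play_rows --pt "3.6 0 0 0 0 0 50" --pt "3.6 0 0 0 0 0 50" --pt "3.6 0 0 0 0 0 50" --pt "3.6 0 0 0 0 0 50" --pt "3.6 0 0 0 0 0 50"

```text
time: 20.18
eef_pos: [0.5715, 0.1321, 0.1975]
ee_rot: [0.75, 0.662, -0.0, -0.0]
ft_force: [-0.4, -0.2, -2.0]
finger_gap: 0.0569
```

Run:
```python
from h import *
go(.570,.174,.12,82)
s,p,im=shot('wrist','w8')
B=top(im,p,.018,.48,.66,.10,.26,.0003); 
cv2.imwrite('pics/r8.png',np.hstack([B]))
print(B.shape)
```

```text
t 20.18 tcp [0.5715 0.1321 0.1975] xdir 82.86 tilt 0.03 q6 0.24 gap 0.0569 f [-0.4 -0.2 -2. ]
-> [ 1.66 -0.27  3.1 ] [-0.    0.    0.14]
(534, 601, 3)
```

View pics/r8.png

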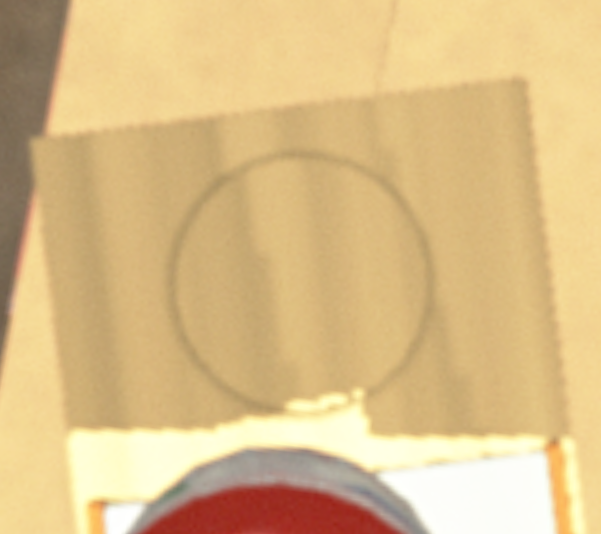

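Call:
play_rows --pt "1.72 -0.26 0 0 0 0 50" --pt "1.72 -0.26 1 0 0 0 50" --pt "1.72 -0.26 2 0 0 0 50" --pt "1.72 -0.26 3 0 0 0 50" --pt "1.72 -0.26 4 0 0 0 50" --pt "1.72 -0.26 5 0 0 0 50" --pt "1.72 -0.26 5.5 0 0 0 50" --pt "1.72 -0.26 5.5 0 0 0 50" --pt "1.72 -0.26 5.5 0 0 0 50"

```text
time: 20.98
eef_pos: [0.571, 0.1741, 0.0602]
ee_rot: [0.751, 0.661, -0.0, -0.0]
ft_force: [1.0, -0.0, -1.3]
finger_gap: 0.0575
```

Run:
```python
from h import *
go(.5705,.1757,.038,83)
```

```text
t 20.98 tcp [0.571  0.1741 0.0602] xdir 82.68 tilt 0.06 q6 0.31 gap 0.0575 f [ 1.  -0.  -1.3]
-> [ 0.06 -0.03  0.89] [-0.01  0.   -0.05]
```

Call:
play_rows --pt "0.05 -0.02 0.3 0 0 0 50" --pt "0.05 -0.02 0.6 0 0 0 50" --pt "0.05 -0.02 0.8 0 0 0 50" --pt "0.05 -0.02 0.88 0 0 0 50" --pt "0.05 -0.02 0.88 0 0 0 50" --pt "0.05 -0.02 0.88 0 0 0 50"

```text
time: 21.48
eef_pos: [0.5706, 0.1769, 0.0383]
ee_rot: [0.75, 0.661, 0.0, 0.0]
ft_force: [-0.8, 0.2, -1.6]
finger_gap: 0.0569
```

Call:
play_rows --pt "0 0 0.04 0 0 0 50" --pt "0 0 0.04 0 0 0 50" --pt "0 0 0.04 0 0 0 80" --pt "0 0 0.04 0 0 0 80" --pt "0 0 0.04 0 0 0 80" --pt "0 0 0.04 0 0 0 80" --pt "0 0 -1 0 0 0 80" --pt "0 0 -2 0 0 0 80" --pt "0 0 -4 0 0 0 80" --pt "0 0 -6 0 0 0 80"

```text
time: 22.32
eef_pos: [0.5699, 0.1767, 0.1723]
ee_rot: [0.75, 0.661, -0.001, -0.001]
ft_force: [0.7, -0.4, -0.1]
finger_gap: 0.0804
```

Run:
```python
from h import *
go(.45,-.17,.25,89.7)
```

```text
t 22.32 tcp [0.5699 0.1767 0.1723] xdir 82.79 tilt 0.13 q6 0.32 gap 0.0804 f [ 0.7 -0.4 -0.1]
-> [-14.36  -3.02  -3.09] [-0.02  0.01 -1.15]
```

Now look at the wave block at its resting place on the bench before picking it up.

Call:
play_rows --pt "-14.36 -3.02 -3.1 0 0 -1.15 80" --pt "-14.36 -3.02 -3.1 0 0 -1.15 80" --pt "-14.36 -3.02 -3.1 0 0 -1.15 80" --pt "-14.36 -3.02 -3.1 0 0 -1.15 80" --pt "-14.36 -3.02 -3.1 0 0 -1.15 80" --pt "-14.36 -3.02 -3.1 0 0 -1.15 80" --pt "-14.36 -3.02 -3.1 0 0 -1.15 80" --pt "-14.36 -3.02 -3.1 0 0 -1.15 80" --pt "-14.36 -3.02 -3.1 0 0 -1.15 80" --pt "-14.36 -3.02 -3.1 0 0 -1.15 80"

```text
time: 23.15
eef_pos: [0.4492, -0.1752, 0.2505]
ee_rot: [0.711, 0.703, -0.0, 0.002]
ft_force: [0.4, -0.1, 0.2]
finger_gap: 0.0801
```

Call:
play_rows --pt "0 0 0 0 0 0 80" --pt "0 0 0 0 0 0 80" --pt "0 0 0 0 0 0 80"

```text
time: 23.4
eef_pos: [0.4507, -0.1688, 0.2487]
ee_rot: [0.709, 0.706, 0.0, -0.0]
ft_force: [-0.4, 0.3, -0.1]
finger_gap: 0.0799
```

Run:
```python
from h import *
st(); s,p,im=shot('wrist','w9')
A=top(im,p,.02,.37,.57,-.17,.0,.0004)
p2,b=load('w6'); 
cv2.imwrite('pics/r9.png',A)
```

```text
t 23.4 tcp [ 0.4507 -0.1688  0.2487] xdir 89.75 tilt 0.03 q6 -0.49 gap 0.0799 f [-0.4  0.3 -0.1]
```

View pics/r9.png

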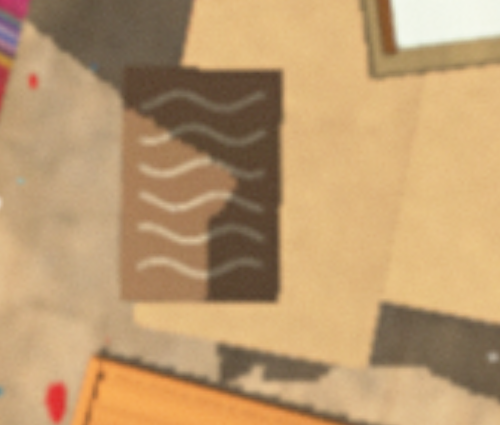

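Call:
play_rows --pt "3.8 0 1 0 0 0 85" --pt "3.8 0 2 0 0 0 85" --pt "3.8 0 4 0 0 0 85" --pt "3.8 0 5.5 0 0 0 85" --pt "3.8 0 7 0 0 0 85" --pt "3.8 0 8.3 0 0 0 85" --pt "3.8 0 8.9 0 0 0 85" --pt "3.8 0 9.2 0 0 0 85" --pt "3.8 0 9.2 0 0 0 85" --pt "3.8 0 9.2 0 0 0 85"

```text
time: 24.28
eef_pos: [0.4515, -0.0743, 0.0196]
ee_rot: [0.709, 0.706, 0.0, 0.0]
ft_force: [0.6, -0.3, -0.3]
finger_gap: 0.085
```

Run:
```python
from h import *
go(.4504,-.0738,.0115,89.7)
```

```text
t 24.28 tcp [ 0.4515 -0.0743  0.0196] xdir 89.75 tilt 0.01 q6 -0.3 gap 0.085 f [ 0.6 -0.3 -0.3]
-> [ 0.02 -0.04  0.32] [0.   0.   0.01]
```

Call:
play_rows --pt "0.02 -0.04 0.36 0 0 0 85" --pt "0.02 -0.04 0.36 0 0 0 85" --pt "0.02 -0.04 0.36 0 0 0 55" --pt "0.02 -0.04 0.36 0 0 0 55" --pt "0.02 -0.04 0.36 0 0 0 55" --pt "0.02 -0.04 0.36 0 0 0 55" --pt "0.02 -0.04 0.36 0 0 0 55"

```text
time: 24.87
eef_pos: [0.4503, -0.0744, 0.0104]
ee_rot: [0.709, 0.705, 0.0, 0.0]
ft_force: [-0.2, -0.1, 6.1]
finger_gap: 0.0647
```

Run:
```python
from h import *
go(.4396,-.2140,.10,75)
```

```text
t 24.87 tcp [ 0.4503 -0.0744  0.0104] xdir 89.69 tilt 0.06 q6 -0.3 gap 0.0647 f [-0.2 -0.1  6.1]
-> [-5.59 -0.4  -3.58] [0.01 0.   2.45]
```

Call:
play_rows --pt "0 0 -1 0 0 0 55" --pt "0 0 -2.3 0 0 0 55" --pt "0 0 -3.6 0 0 0 55" --pt "-5.59 -0.4 -3.6 0 0 2.45 55" --pt "-5.59 -0.4 -3.6 0 0 2.45 55" --pt "-5.59 -0.4 -3.6 0 0 2.45 55" --pt "-5.59 -0.4 -3.6 0 0 2.45 55" --pt "-5.59 -0.4 -3.6 0 0 2.45 55" --pt "-5.59 -0.4 -3.6 0 0 2.45 55"

```text
time: 25.62
eef_pos: [0.4388, -0.2143, 0.0998]
ee_rot: [0.794, 0.608, -0.0, -0.0]
ft_force: [-0.5, 0.8, -1.7]
finger_gap: 0.0649
```

Call:
play_rows --pt "0 0 1 0 0 0 55" --pt "0 0 2 0 0 0 55" --pt "0 0 2.4 0 0 0 55" --pt "0 0 2.4 0 0 0 55" --pt "0 0 2.4 0 0 0 55"

```text
time: 26.03
eef_pos: [0.4393, -0.2132, 0.0401]
ee_rot: [0.793, 0.609, -0.0, -0.001]
ft_force: [0.1, 1.1, -1.5]
finger_gap: 0.0645
```

Run:
```python
from h import *
go(.4396,-.2140,.0162,75)
s,p,im=shot('wrist','w10'); cv2.imwrite('pics/w10c.png',cv2.resize(im[100:380,100:460],None,fx=2,fy=2))
```

```text
t 26.03 tcp [ 0.4393 -0.2132  0.0401] xdir 75.05 tilt 0.07 q6 -0.33 gap 0.0645 f [ 0.1  1.1 -1.5]
-> [-0.03  0.02  0.96] [-0.01 -0.    0.01]
```

View pics/w10c.png

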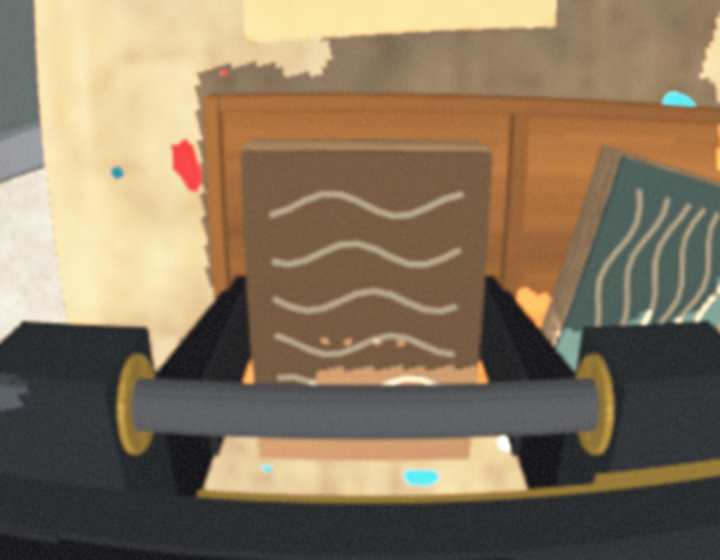

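Run:
```python
from h import *
p,_=load('w10')
f=lambda u,v,z:topl(p,(u/2+100,v/2+100),z)[0]
o=np.array([.4396,-.214]); a=np.radians(-15); A=np.array([[np.cos(a),np.sin(a)],[-np.sin(a),np.cos(a)]])
for n,q in dict(cornTL=(207,96,.013),div=(512,113,.013),bl=(244,150,.0497),br=(490,152,.0497)).items(): print(n,(A@(f(*q)[:2]-o)).round(4))
```

```text
cornTL [-0.0497  0.0595]
div [0.0446 0.0541]
bl [-0.0316  0.0487]
br [0.0308 0.0483]
```

Call:
play_rows --pt "-0.04 0.02 0.4 0 0 0 55" --pt "-0.04 0.02 0.7 0 0 0 55" --pt "-0.04 0.02 0.9 0 0 0 55" --pt "-0.04 0.02 0.93 0 0 0 55" --pt "-0.04 0.02 0.93 0 0 0 55" --pt "-0.04 0.02 0.93 0 0 0 55"

```text
time: 26.58
eef_pos: [0.4395, -0.2151, 0.0168]
ee_rot: [0.793, 0.609, 0.0, -0.0]
ft_force: [0.6, 0.6, -0.5]
finger_gap: 0.0649
```

Call:
play_rows --pt "0 0 0.02 0 0 0 78" --pt "0 0 0.02 0 0 0 78" --pt "0 0 0.02 0 0 0 78" --pt "0 0 -1 0 0 0 78" --pt "0 0 -3 0 0 0 78" --pt "0 0 -5 0 0 0 78" --pt "-9 4 -11 0 0 -2.5 78" --pt "-9 4 -11 0 0 -2.5 78" --pt "-9 4 -11 0 0 -2.5 78" --pt "-9 4 -11 0 0 -2.5 78"

```text
time: 27.42
eef_pos: [0.4609, -0.3527, 0.2206]
ee_rot: [0.707, 0.708, 0.0, 0.001]
ft_force: [0.4, -0.8, -0.2]
finger_gap: 0.0778
```

Run:
```python
from h import *
go(.52,-.47,.29,90)
```

```text
t 27.42 tcp [ 0.4609 -0.3527  0.2206] xdir 90.1 tilt 0.07 q6 -0.77 gap 0.0778 f [ 0.4 -0.8 -0.2]
-> [-4.7   2.36 -2.77] [0.01 0.01 0.02]
```

Call:
play_rows --pt "-4.7 2.36 -2.8 0 0 0 78" --pt "-4.7 2.36 -2.8 0 0 0 78" --pt "-4.7 2.36 -2.8 0 0 0 78" --pt "-4.7 2.36 -2.8 0 0 0 78" --pt "-4.7 2.36 -2.8 0 0 0 78" --pt "-4.7 2.36 -2.8 0 0 0 78" --pt "-4.7 2.36 -2.8 0 0 0 78" --pt "-4.7 2.36 -2.8 0 0 0 78" --pt "-4.7 2.36 -2.8 0 0 0 78"

```text
time: 28.17
eef_pos: [0.5197, -0.468, 0.2884]
ee_rot: [0.707, 0.707, 0.0, -0.0]
ft_force: [0.3, 0.5, 0.6]
finger_gap: 0.0782
```

Run:
```python
from h import *
st(); s,p,im=shot('wrist','w11'); 
_,_,sd=shot('side','d3'); _,_,sc=shot('scene','s3')
A=cv2.resize(top(im,p,.025,.38,.70,-.50,-.15,.0005),None,fx=.8,fy=.8)
B=cv2.resize(sd[250:350,230:370],(512,366)); 
B=cv2.resize(np.vstack([sd[250:350,230:370],cv2.resize(sc[90:190,200:340],(140,100))]),None,fx=2.8,fy=2.8); h=A.shape[0]
B=B[:h]
cv2.imwrite('pics/fin.png',np.hstack([cv2.copyMakeBorder(A,0,max(0,B.shape[0]-h),0,0,0),B])[:, :800]); print(A.shape,B.shape)
```

```text
t 28.17 tcp [ 0.5197 -0.468   0.2884] xdir 90.02 tilt 0.04 q6 -0.83 gap 0.0782 f [0.3 0.5 0.6]
(560, 512, 3) (560, 392, 3)
```

View pics/fin.png

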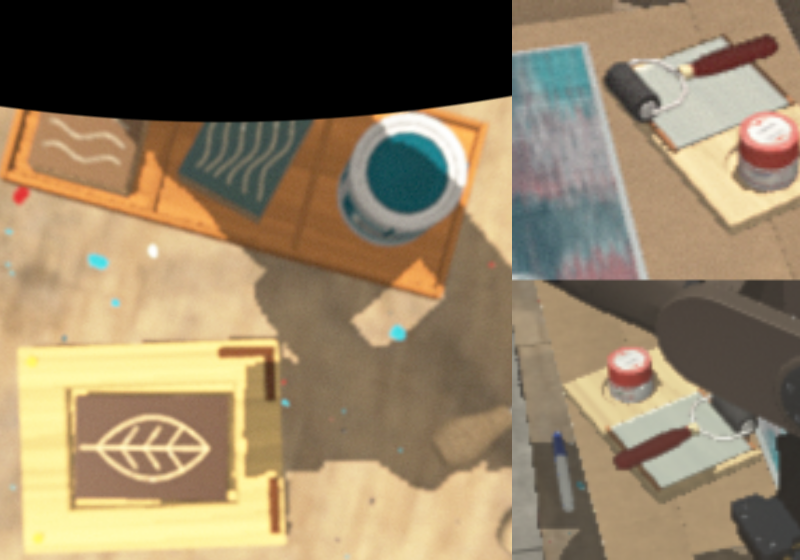

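Call:
play_rows --pt "5.5 -2.5 0 0 0 0 78" --pt "5.5 -2.5 0 0 0 0 78" --pt "5.5 -2.5 0 0 0 0 78" --pt "5.5 -2.5 0 0 0 0 78" --pt "5.5 -2.5 0 0 0 0 78" --pt "5.5 -2.5 0 0 0 0 78" --pt "5.5 -2.5 0 0 0 0 78"

```text
time: 28.9
eef_pos: [0.4579, -0.3319, 0.2889]
ee_rot: [0.707, 0.707, 0.0, 0.001]
ft_force: [0.5, 0.0, -0.1]
finger_gap: 0.0778
```

Run:
```python
from h import *
st(); s,p,im=shot('wrist','w12x'); 
A=top(im,p,.025,.36,.70,-.33,-.13,.0005)
p3,sc=load('s3');p4,sd=load('d3')
# pot lid centre across two views: red lid contour centroids
def lid(i,b):
    h=cv2.cvtColor(i,cv2.COLOR_BGR2HSV); r=(((h[...,0]>172)|(h[...,0]<7))&(h[...,1]>110)).astype(np.uint8); m=np.zeros_like(r); y0,y1,x0,x1=b; m[y0:y1,x0:x1]=r[y0:y1,x0:x1]
    c=max(cv2.findContours(m,0,2)[0],key=cv2.contourArea); x,y,w,h=cv2.boundingRect(c); print(x,y,w,h); return x+w/2,y+h/2
u=lid(sc,(105,140,225,262)); v=lid(sd,(282,315,305,345))
c1,d1=ray(p3,u);c2,d2=ray(p4,v);d1=d1[0]/np.linalg.norm(d1);d2=d2[0]/np.linalg.norm(d2)
k=np.linalg.lstsq(np.c_[d1,-d2],c2-c1,rcond=None)[0]; print('pot lid mid',c1+d1*k[0],c2+d2*k[1])
cv2.imwrite('pics/fin2.png',A)
```

```text
t 28.9 tcp [ 0.4579 -0.3319  0.2889] xdir 90.0 tilt 0.07 q6 -0.74 gap 0.0778 f [ 0.5  0.  -0.1]
234 119 16 9
311 293 22 17
pot lid mid [0.56793668 0.17612591 0.03737323] [0.56813468 0.17603995 0.03735544]
```

View pics/fin2.png

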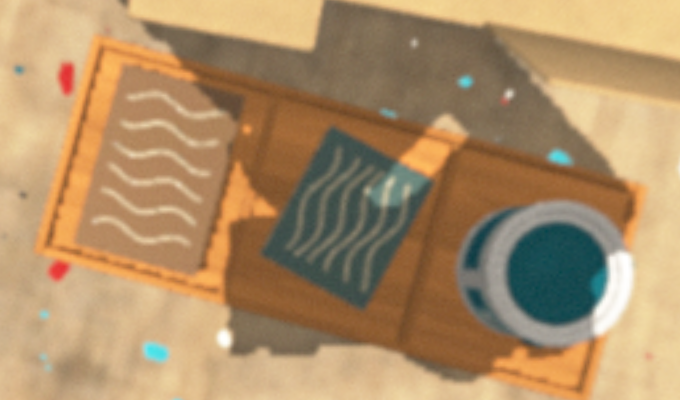

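```bash
python3 -c "
from plant import ctrl
print(ctrl.job_done(), ctrl.state()['time'])"
```

```text
the job is handed in; nothing more can be done
the job is handed in; nothing more can be done
```

I changed the print over to its second colour and handed the job in at about 29 s of the 112 s allowed. I saw no drops, collisions or high forces.

- **Leaf block:** it is in the bed recess, centred within about 2 mm and square inside the rim in the last wrist picture.
- **Ink pot:** it is in the well and upright. Two views put it within about 3 mm of the well's centre.
- **Wave block:** it is in the −x tray cell. I parked it on the bare bench first. The last picture shows it inside the walls with no visible tilt.
- **Ink tin:** it is upright in the +x tray cell. I let go of it only after feeling the floor.
- **Small block and brayer:** neither was touched, and they look unmoved in the last pictures.

**Check that disagreed:** the two-view height of the pot's lid came out at 37 mm, lower than the 50 mm or so expected. The colour mask caught only the lower part of the red lid, so I don't trust that figure. I judged the pot's height from the arm instead: I let go at about 37 to 38 mm, and 37.6 mm means the pot is on the well floor.

I viewed 15 pictures, one over the budget of 14.

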